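# Air-speed reading over the bench's bell

### The job

Take an air-speed reading at the flow bench: first slide the blower fader along its track until its grip is level with the pointer beside the track, and leave it set there. Then draw the vane probe out of its sloping rest, turn it level so that its ring lies flat, and hold the ring centred over the mouth of the upright bell, about 6 cm above the rim, without touching the bell. Finish while still holding the probe there, steady, and do not disturb the other things on the bench.

Things in the scene. Friction and masses are not known exactly. Their poses are not given: they have to be found in the camera images.
- fader (a joint): Travel of the blower fader in m: 0 at one end of its track, 0.10 at the other; grows along the console's +y. It stays where it is left; sliding takes about 1.5 N.
- fader_top (a point): Centre of the top of the fader's black grip, a block 28 mm across the track (x), 20 mm along it (y), 40 mm high, foot 44.5 mm and top 84.5 mm above the table. Axes: y along the track, z up. It runs on an aluminium track 40 mm wide, 150 mm long, 14 mm high, on a flat grey console 115 x 180 x 30 mm high, fixed to the table.
- pointer_tip (a point): Tip of the small dark steel pointer (12 mm wide, top 44 mm above the table) fixed on the console beside the track, on its +x side, pointing at the track. Axes parallel to fader_top's. The fader is set when the middle of its grip has the same y along the track as this tip.
- rest: Fixed grey rest: a sleeve sloping up at 40 degrees to the table towards the rest's +x, inside 31 x 23 mm, outside 39 x 31 mm, 85 mm deep, open only at the upper end, on a foot plate 130 x 90 x 8 mm. Origin: on the table right under probe_grip as the probe stands in the rest; z up. The sleeve's mouth is 28 mm from it towards -x; a narrow lip under the probe goes 15 mm on.
- probe_grip (a point): Best gripping point, on the centre line of the probe's handle, 122 mm from its lower end, 122 mm above the table in the rest, 30 mm above the balance point. White handle 158 mm long, 28 mm wide (y), 20 mm thick (z), bare 37 mm below to 36 mm above this point; 0.16 kg. x: along the probe to the ring, 40 degrees upward in the rest; y: level; z: the ring's axis. Drawn 90 mm along x it is clear.
- probe_ring (a point): Centre of the probe's ring: 64 mm outside diameter, 16 mm thick along z, with a small vane wheel inside; 78 mm from probe_grip along the probe's x. Same axes as probe_grip.
- bell_mouth (a point): Centre of the open mouth of the spun aluminium bell, in the plane of its rim, 110 mm above the table; the rim is 112 mm across outside, the neck below 68 mm, on a 120 mm square foot fixed to the table. z up.
- throttle: Bystander: aluminium throttle body with brass fittings, 70 x 60 mm, 64 mm high; origin under its centre. Leave alone.
- jar: Bystander: white jar, 60 mm across, 75 mm high; origin under its centre. Leave alone.
- wrench: Bystander: wrench lying on the table. Leave alone.
Things that resemble listed ones, but are neither listed nor needed, are in the scene too. What is meant by the part that bears probe_grip is not green, and is the larger of those in its own colour. Leave any turquoise look-alike of the part that bears fader alone.

How it is judged:
On the way, in this order (a step that is already met when the one before it is completed fails the run):
1. the fader's grip stands level with the pointer, the probe still in its rest (y of fader_top in the frame of pointer_tip between -0.006 and 0.006 m and distance of probe_grip from where it was at the start of the episode below 0.02 m), for 0.3 s.
2. the probe is drawn out of its rest and raised in the gripper (distance between probe_grip and rest above 0.185 m and contact force between probe and rest below 0.1 N and contact force between probe and the fingers above 1 N and height (world z) of probe_grip above 0.14 m), for 0.2 s.
At the end, for the whole second after the job is handed in: The fader's grip is within 6 mm of the pointer along the track; the probe is held by the fingers alone, its ring flat within 12 degrees, the ring's centre within 30 mm of the bell's axis and 25 to 110 mm above the rim, at rest, touching neither bell nor rest (y of fader_top in the frame of pointer_tip between -0.006 and 0.006 m and (angle between probe_ring's own z axis and vertical below 0.21 rad or angle between probe_ring's own z axis and vertical above 2.93159 rad) and horizontal distance between probe_ring and bell_mouth below 0.03 m and z of probe_ring in the frame of bell_mouth between 0.025 and 0.11 m and contact force between probe and the fingers above 1 N and contact force between probe and bell below 0.1 N and contact force between probe and rest below 0.1 N and linear speed of probe below 0.03 m/s and angular speed of probe below 0.2 rad/s); the arm keeps its last pose, push and grip.
It fails at once if a bystander is disturbed (shifted over 25 mm) (distance of any of throttle, jar, wrench from where it was at the start of the episode above 0.025 m).
It fails at once if the probe strikes the bell (contact force between probe and bell above 1 N).
It also fails if it takes over 56 s, if anything falls off the work surface, if the arm or the gripper's body presses on something with over 40 N, if the wrist force passes 120 N, or if a joint passes its speed limit or range.

### The arm

A 6-joint arm with a two-finger parallel gripper is mounted at the origin on the work surface. World frame = base frame: x ahead of the robot, y to its left, z up, the work surface at z = 0. Lengths are in m, angles in rad, forces in N, time in s.
With the tool pointing down it reaches from about 0.3 to 0.75 m from the base axis. Payload 8.5 kg.
Tool frame: the origin (TCP) lies between the finger pads; the fingertips stand 22 mm ahead of it and the grasp point (between the pads) lies 3 mm ahead of it; z points along the fingers, x is the direction in which the jaws open and shut, and the axes are right-handed (so a half turn about z gives the same grasp; the last joint's range is limited). The gripper opens to 85 mm and grips with 20 to 120 N. Pads are 22 mm wide; open, the fingers measure 114 mm over their backs; the gripper's body (76 mm by 85 mm) begins 54 mm behind the grasp point. The pads swing forward as they close: fully open they stand 13 mm farther back than shut.
Start: joints at [-1.551, 0.381, 1.297, -0, 1.464, -0.215], TCP at [0.128, -0.535, 0.253] pointing down, gripper open.
Joint ranges: [-3.11, 3.11], [-0.89, 2.33], [0.22, 2.48], [-1.42, 4.56], [0.17, 2.85], [-2.88, 2.88]. Speed limits (rad/s): [2.39, 2.39, 3.14, 3.14, 3.14, 3.14].

### API

Orientations are given as a rotation vector (axis times angle).
In Python, from rig import get_state, snapshot, close_job gives the robot as it stands.
- The arm moves only by the tool arm_command, never from a script. Its argument "deltas" is a list of rows, each a list of 3 entries, a list of its own where there are three numbers: the shift along the tool's x, y, z in m, then the turn, a rotation vector about the tool's x, y, z in degrees, then the opening, from 0 (shut) to 1 (fully open). In form: [[[tx, ty, tz], [ax, ay, az], claw], ...]. A call has 1 to 20 rows; each row is the pose to reach, as a shift and turn from the pose commanded when the call began, along the tool's axes at that moment; what a row does not reach only later rows make up. A row lasts 1/8 s, in which the tool goes at most 62.5 mm and 10.7 degrees, less where a joint would pass 70% of its speed; a pose out of reach is approached as far as the arm can. A call with a gripper value outside its range is refused whole. The fingers move at their own pace and stop on an object; "newtons" is the grip in N (left out, the last holds). Time passes only in rows, so rows that repeat a pose let the fingers close. It gives the time, the measured TCP pose, the force and the opening at its end, in the units of the state.
- get_state(): the state, without advancing time (a new reading comes with each control period).
- snapshot(name): name is "scene" or "top" or "wrist"; returns a dict with "frame" (384x512x3 uint8, red, green, blue), "depth" (384x512 float32, m along the optical axis (not along the pixel's ray), 0 where there is no reading), "K" (3x3 intrinsics, pixels), "view" (4x4, takes a point from world to camera coordinates); the wrist camera has in their place "T_tool_cam" (4x4, takes a point from camera to tool coordinates, whose origin is the TCP and whose axes are the tool frame's). Camera axes: x right, y down, z forward; pixel columns grow to the right and rows downward; lengths in m; the calibration is good to about 2 mm. A picture is of the moment at which its call begins: read the wrist's pose just before it.
- close_job(): hands the job in, once; it reports no verdict.
The state is a dict: "t": time; "qpos": joint angles; "qd": joint speeds; "effort": joint torques, N m; "position": TCP position; "tcp_rot": TCP orientation; "ft_force": force on the tool from outside, world axes, zero at the start; "torque": the same for the moment, N m; "gripper_width": opening from 0.0 (shut) to 1.0 (fully open).
Only numpy, scipy, OpenCV 4.12 (cv2) and the standard library are available. Lean on these libraries where they do the work, as an engineer would, in place of code of your own. Each camera call takes 0.05 s, during which the arm holds its last target.

## Working session

There is one attempt and no reset: what is moved stays moved. The work goes in short steps, Python scripts to look and compute and a tool call to move; the robot and the scene stay as the last step left them, time stands still between calls to the robot, and variables do not carry over. Pictures are saved under pics/ and viewed, and the job is handed in when it is done.

Besides the shell and the picture viewer there is one more tool, called as name(argument=value, ...) on one line, values as JSON. arm_command: Moves the arm, as the interface text tells. Its arguments: {"type":"object","properties":{"deltas":{"type":"array","items":{"type":"array"}},"newtons":{"type":"number"}},"required":["deltas"]}

```bash
mkdir -p pics; ls
cat > h.py <<'E'
import numpy as np, cv2
from rig import get_state, snapshot, close_job
def save(s,name): cv2.imwrite('pics/'+name+'.png', s['frame'][:,:,::-1])
def pts(s):
    d=s['depth'];K=s['K'];h,w=d.shape
    u,v=np.meshgrid(np.arange(w),np.arange(h))
    c=np.stack([(u-K[0,2])/K[0,0]*d,(v-K[1,2])/K[1,1]*d,d,np.ones_like(d)],-1)
    return c
def world(s,T=None):
    c=pts(s)
    M=np.linalg.inv(s['view']) if T is None else T
    return (c@M.T)[...,:3]
def ray(s,u,v,z):
    M=np.linalg.inv(s['view']);K=s['K']
    d=M[:3,:3]@np.array([(u-K[0,2])/K[0,0],(v-K[1,2])/K[1,1],1]);o=M[:3,3]
    return o+d*(z-o[2])/d[2]
E
python3 - <<'E'
from h import *
import pickle
for n in ('scene','top','wrist'):
    s=snapshot(n);save(s,n+'0');pickle.dump(s,open(n+'0.pkl','wb'))
    print(n,s['K'],s.get('view',s.get('T_tool_cam')))
print(get_state())
E
```

```text
pics
scene [[448.85739087   0.         261.51379506]
 [  0.         448.85739087 190.70954159]
 [  0.           0.           1.        ]] [[-0.54771714  0.83652959  0.01497264  0.26075433]
 [ 0.59583833  0.40256282 -0.69492435 -0.17233008]
 [-0.58735221 -0.37170071 -0.71892695  1.82289968]
 [ 0.          0.          0.          1.        ]]
top [[416.4570801    0.         262.67717958]
 [  0.         416.4570801  192.03375933]
 [  0.           0.           1.        ]] [[-0.00229369 -0.99977162 -0.02124717 -0.02854092]
 [-0.98197533  0.00626748 -0.18890521  0.46620978]
 [ 0.18899523  0.02043091 -0.98176544  1.63176325]
 [ 0.          0.          0.          1.        ]]
wrist [[343.64901335   0.         256.0553803 ]
 [  0.         343.64901335 192.95812111]
 [  0.           0.           1.        ]] [[ 9.99999245e-01 -1.02835274e-03  6.72968257e-04  8.86347733e-04]
 [ 7.74684176e-04  9.52538851e-01  3.04416060e-01 -7.81593761e-02]
 [-9.54075499e-04 -3.04415308e-01  9.52538928e-01 -1.20094953e-01]
 [ 0.00000000e+00  0.00000000e+00  0.00000000e+00  1.00000000e+00]]
{'t': 0.15, 'qpos': array([-1.55128758e+00,  3.81080218e-01,  1.29799210e+00,  3.60903500e-05,
        1.46359300e+00, -2.15284067e-01]), 'qd': array([ 3.58499712e-04, -2.16628417e-03, -3.69571427e-03,  9.50780111e-05,
        1.24884199e-03,  3.57792187e-04]), 'effort': array([ 2.25828400e-03, -4.48624563e+01, -2.31344157e+01, -1.88823215e-04,
        3.81594175e-03, -3.54248812e-05]), 'position': array([ 0.12796401, -0.53472797,  0.25286455]), 'tcp_rot': array([-2.46566922e+00,  1.94543764e+00,  1.02545113e-03]), 'ft_force': array([ 0.05372741,  0.12816305, -0.01062391]), 'torque': array([ 0.03721107,  0.03969846, -0.0212114 ]), 'gripper_width': 1.001102035466041}
```

View pics/scene0.png

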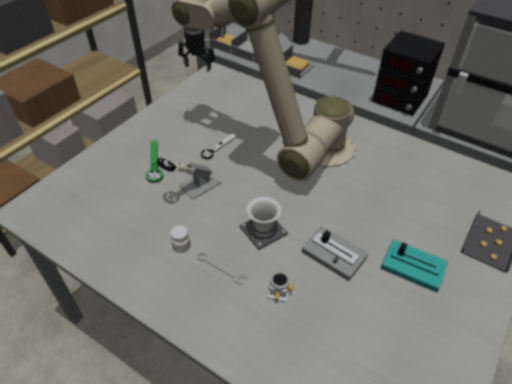

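View pics/top0.png

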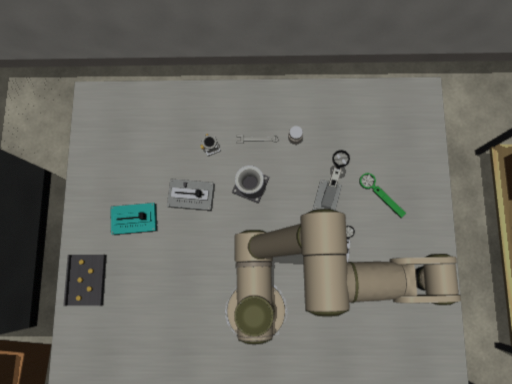

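View pics/wrist0.png

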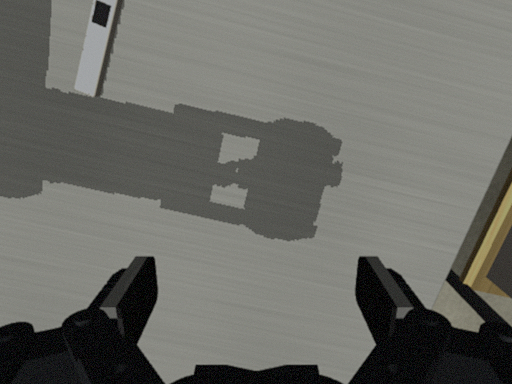

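Candidates:
- **Probe:** the white one standing in the rest (scene 185,167 / top 337,172), a small white one lying flat (scene 218,147 / top 349,232), and a green one (scene 154,160 / top 383,195).
- **Fader:** the grey console (scene 335,250 / top 190,194) and the turquoise one (scene 415,264 / top 133,218).

I choose the white probe in the rest and the grey console. I'll check both in close crops.

Run:
```python
from h import *
import pickle
s=pickle.load(open('scene0.pkl','rb'));t=pickle.load(open('top0.pkl','rb'))
def crop(s,u0,v0,u1,v1,w,h): return cv2.resize(s['frame'][v0:v1,u0:u1,::-1],(w,h),interpolation=cv2.INTER_CUBIC)
a=np.vstack([np.hstack([crop(s,140,130,240,205,400,300),crop(s,295,220,375,280,400,300)]),
 np.hstack([crop(t,300,140,400,215,400,300),crop(t,160,165,220,210,400,300)])])
cv2.imwrite('pics/crop0.png',a)
W=world(t);Ws=world(s)
for n,u,v in [('ring',341,152),('handle',337,172),('sleeve',329,190),('fader',199,194),('console',175,203),('bellL',237,179),('table',280,160),('jar',296,132),('throttle',210,143)]: print(n,W[v,u].round(3))
for n,u,v in [('console',320,255),('fader',326,237),('handle',183,167),('sleeve',203,172),('ring',166,164)]: print('s',n,Ws[v,u].round(3))
```

```text
ring [ 0.585 -0.324  0.198]
handle [ 0.522 -0.315  0.146]
sleeve [ 0.461 -0.289  0.101]
fader [0.452 0.219 0.083]
console [0.426 0.325 0.031]
bellL [0.507 0.069 0.103]
table [ 0.611 -0.103  0.001]
jar [ 0.707 -0.167  0.076]
throttle [0.664 0.182 0.073]
s console [0.504 0.238 0.03 ]
s fader [0.468 0.234 0.081]
s handle [ 0.514 -0.298  0.137]
s sleeve [ 0.445 -0.273  0.072]
s ring [ 0.569 -0.318  0.182]
```

View pics/crop0.png

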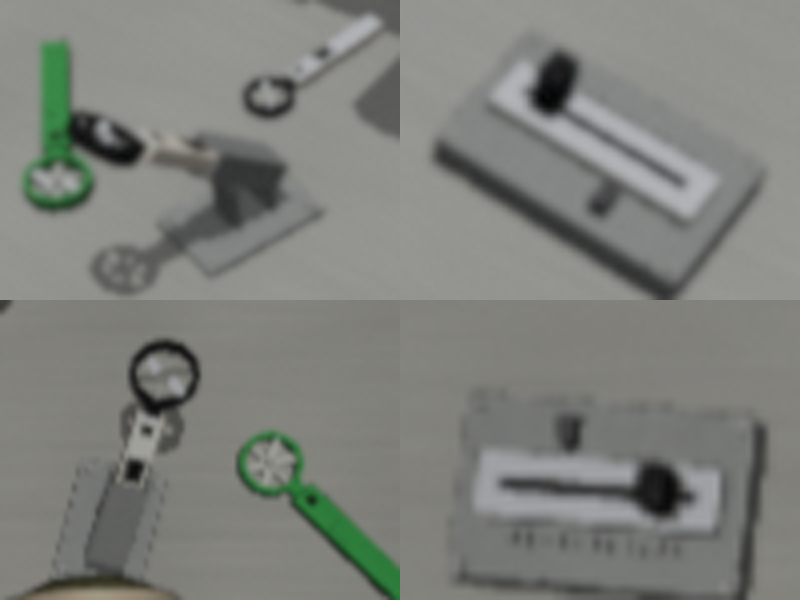

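Crops confirm it: the white probe stands in the sleeve with a black ring, and the grey console has its grip near one end of the track (top 198.7,193.7). The pointer is at about top 185.5,184. Next is a coarse measurement.

```bash
cat >> h.py <<'E'
from scipy.spatial.transform import Rotation as R
def tool(st=None):
    st=st or get_state(); T=np.eye(4);T[:3,:3]=R.from_rotvec(st['tcp_rot']).as_matrix();T[:3,3]=st['position'];return T
def delta(p,Rm,T=None):
    T=tool() if T is None else T
    print('shift',(T[:3,:3].T@(np.array(p)-T[:3,3])).round(4),'turn',np.degrees(R.from_matrix(T[:3,:3].T@Rm).as_rotvec()).round(2))
def down(a): # tool down, x at angle a deg
    a=np.radians(a);x=np.array([np.cos(a),np.sin(a),0]);z=np.array([0,0,-1.]);return np.stack([x,np.cross(z,x),z],1)
E
python3 - <<'E'
from h import *
import pickle
t=pickle.load(open('top0.pkl','rb'));W=world(t);f=t['frame'].astype(int)
# track: bright in console
m=np.zeros(f.shape[:2],bool);m[165:215,160:222]=1
g=f.mean(2); mt=m&(g>150)
c,sz,an=cv2.minAreaRect(np.argwhere(mt)[:,::-1].astype(np.float32)); print('track px',c,sz,an)
box=cv2.boxPoints((c,sz,an)); P=np.array([ray(t,u,v,.044) for u,v in box]); print(P.round(3)); ctr=P.mean(0)
e=[P[1]-P[0],P[2]-P[1]]; L=max(e,key=np.linalg.norm); print('len',[np.linalg.norm(x).round(3) for x in e],'yaw of y axis',np.degrees(np.arctan2(L[1],L[0])),'centre',ctr)
print('fader',ray(t,198.7,193.7,.0845),'pointer',ray(t,185.5,184.5,.044))
# bell rim
mb=(W[...,2]>.1)&(W[...,2]<.118)&(np.hypot(W[...,0]-.5,W[...,1]-.04)<.09)
b=W[mb];(x,y),r=cv2.minEnclosingCircle(b[:,:2].astype(np.float32));print('bell',x,y,r,len(b))
# ring and handle
mr=(W[...,2]>.15)&(np.abs(W[...,0]-.58)<.08)&(np.abs(W[...,1]+.32)<.06)
q=W[mr];print('probe pts',len(q),q.min(0),q.max(0))
dark=mr&(g<70);print('ring',W[dark].mean(0),dark.sum())
delta([.45,.22,.28],down(-90))
E
```

```text
track px (189.07586669921875, 193.08966064453125) (35.87565231323242, 8.138458251953125) 4.763641834259033
[[0.454 0.34  0.044]
 [0.487 0.339 0.044]
 [0.474 0.193 0.044]
 [0.44  0.195 0.044]]
len [np.float64(0.033), np.float64(0.146)] yaw of y axis -95.19720804648752 centre [0.46370501 0.26683853 0.044     ]
fader [0.45324102 0.22045691 0.0845    ] pointer [0.49921449 0.28238798 0.044     ]
bell 0.5041988492012024 0.022212300449609756 0.05547565221786499 279
probe pts 217 [ 0.51995108 -0.35607897  0.15004705] [ 0.59678531 -0.29201933  0.20278748]
ring [ 0.56466976 -0.32334006  0.1766498 ] 107
shift [-0.6591 -0.4888 -0.0263] turn [-1.000e-02  6.000e-02  1.345e+01]
```

arm_command(deltas=[[[0,0,-0.04],[0,0,5],1],[[-0.68,-0.49,-0.04],[0,0,18.6],1],[[-0.68,-0.49,-0.04],[0,0,18.6],1],[[-0.68,-0.49,-0.04],[0,0,18.6],1],[[-0.68,-0.49,-0.04],[0,0,18.6],1],[[-0.68,-0.49,-0.04],[0,0,18.6],1],[[-0.68,-0.49,-0.04],[0,0,18.6],1],[[-0.68,-0.49,-0.04],[0,0,18.6],1],[[-0.68,-0.49,-0.04],[0,0,18.6],1],[[-0.68,-0.49,-0.04],[0,0,18.6],1],[[-0.68,-0.49,-0.04],[0,0,18.6],1],[[-0.68,-0.49,-0.04],[0,0,18.6],1],[[-0.68,-0.49,-0.04],[0,0,18.6],1],[[-0.68,-0.49,-0.04],[0,0,18.6],1],[[-0.68,-0.49,-0.04],[0,0,18.6],1],[[-0.68,-0.49,-0.04],[0,0,18.6],1],[[-0.68,-0.49,-0.04],[0,0,18.6],1],[[-0.68,-0.49,-0.04],[0,0,18.6],1]])

```text
t: 2.4
position: [0.4461, 0.2395, 0.2936]
tcp_rot: [-2.118, 2.32, -0.0]
ft_force: [-0.9, 0.3, 0.7]
gripper_width: 1.0
```

Run:
```python
from h import *
import pickle
st=get_state();print(st['position'],st['qpos'].round(2),np.abs(st['qd']).max())
s=snapshot('wrist');save(s,'w1');pickle.dump((st,s),open('w1.pkl','wb'))
t=snapshot('top');save(t,'t1');pickle.dump(t,open('t1.pkl','wb'))
s=snapshot('scene');pickle.dump(s,open('s1.pkl','wb'))
```

```text
[0.44611398 0.23947316 0.29359283] [ 0.26  0.28  1.34 -0.    1.53  1.92] 0.005577097069164702
```

View pics/w1.png

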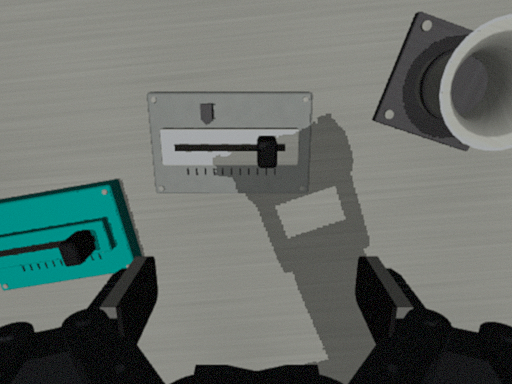

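View pics/t1.png

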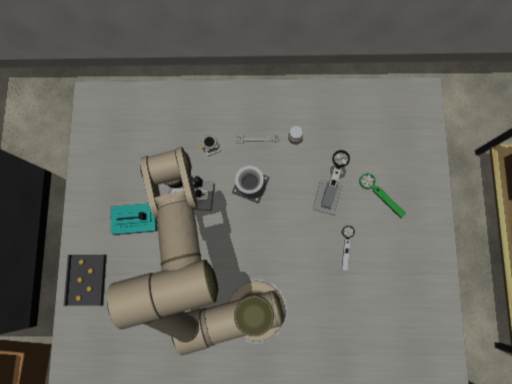

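The wrist view shows the console square to the picture: pointer tip near (207,124), grip near (267,152), to be moved left. I'll refine this with masks.

```bash
cat >> h.py <<'E'
def wray(s,T,u,v,z):
    M=T@s['T_tool_cam'];K=s['K'];d=M[:3,:3]@np.array([(u-K[0,2])/K[0,0],(v-K[1,2])/K[1,1],1]);o=M[:3,3]
    return o+d*(z-o[2])/d[2]
E
python3 - <<'E'
from h import *
import pickle
st,s=pickle.load(open('w1.pkl','rb'));T=tool(st);W=world(s,T@s['T_tool_cam']);g=s['frame'].mean(2)
hsv=cv2.cvtColor(s['frame'],cv2.COLOR_RGB2HSV)
up=W[120:185,240:300]; m=up[...,2]>.079; q=up[m]; print('grip top pts',m.sum(),q.min(0).round(4),q.max(0).round(4),((q.min(0)+q.max(0))/2).round(4))
vv,uu=np.nonzero(m); print('grip top px',uu.min()+240,uu.max()+240,vv.min()+120,vv.max()+120)
gc=wray(s,T,(uu.min()+uu.max())/2+240,(vv.min()+vv.max())/2+120,.0845);print('grip',gc)
# track box
m=np.zeros_like(g,bool);m[120:175,150:305]=1
mt=m&(g>150);vv,uu=np.nonzero(mt);print('track px',uu.min(),uu.max(),vv.min(),vv.max())
y=np.array([wray(s,T,u,v,.044) for u,v in [(uu.min(),128),(uu.max(),128)]]);print(y.round(4))
cv2.imwrite('pics/c1.png',cv2.resize(s['frame'][85:200,140:320,::-1],(720,460),interpolation=cv2.INTER_CUBIC))
m=np.zeros_like(g,bool);m[100:127,190:225]=1; md=m&(g<80);vv,uu=np.nonzero(md);print('pointer px',uu.min(),uu.max(),vv.min(),vv.max())
for v in range(vv.min(),vv.max()+1): print(v,uu[vv==v].min(),uu[vv==v].max(),end='; ')
um=(uu.min()+uu.max())/2; p=wray(s,T,um,vv.max(),.044);print('\npointer',p)
X=T[:3,:3].T; print('in tool: grip',X@(gc-T[:3,3]),'ptr',X@(p-T[:3,3]))
E
```

```text
grip top pts 563 [0.4438 0.216  0.0791] [0.5241 0.2364 0.4137] [0.484  0.2262 0.2464]
grip top px 253 291 120 178
grip [0.46249983 0.22147907 0.0845    ]
track px 160 298 130 164
[[0.4884 0.3372 0.044 ]
 [0.4749 0.1909 0.044 ]]
pointer px 201 213 103 123
103 211 212; 104 201 213; 105 201 212; 106 201 212; 107 201 212; 108 201 212; 109 201 212; 110 201 213; 111 201 213; 112 201 213; 113 201 213; 114 201 213; 115 201 213; 116 201 213; 117 201 213; 118 201 213; 119 202 212; 120 203 212; 121 204 210; 122 205 209; 123 206 206; 
pointer [0.48897627 0.28670506 0.044     ]
in tool: grip [ 0.01642144 -0.01790275  0.20909788] ptr [-0.05094523 -0.03832101  0.24960107]
```

View pics/c1.png

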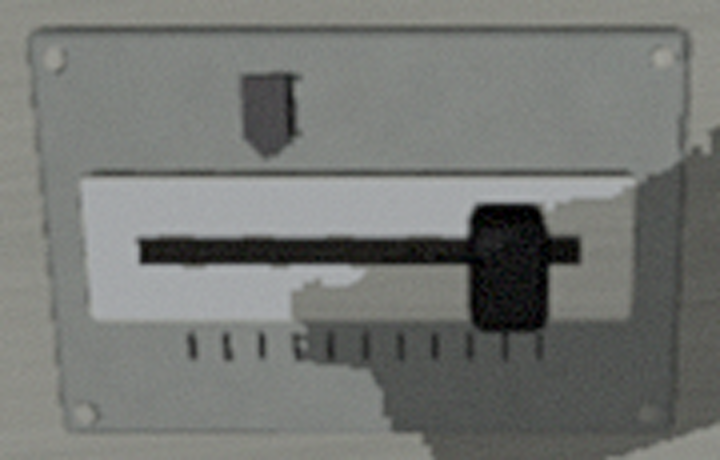

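Run:
```python
from h import *
import pickle
st,s=pickle.load(open('w1.pkl','rb'));T=tool(st);X=T[:3,:3].T
W=world(s,T@s['T_tool_cam'])
for n,u,v,z in [('grip',267.25,153,.0845),('gripL',257.5,153,.0845),('gripR',277,153,.0845),('gripTop',267,167.5,.0845),('ptr',206.75,124.2,.044),('trackL',160.5,129,.044),('trackR',299,129,.044),('cTL',147.5,92.5,.03),('cTR',312,92.5,.03)]:
    p=wray(s,T,u,v,z);print(n,p.round(4),(X@(p-T[:3,3])).round(4),'depth',W[int(v),int(u)].round(3))
```

```text
grip [0.459  0.2264 0.0845] [ 0.0119 -0.014   0.2091] depth [0.459 0.227 0.086]
gripL [0.4599 0.2358 0.0845] [ 0.0024 -0.014   0.2091] depth [0.452 0.237 0.043]
gripR [0.4582 0.217  0.0845] [ 0.0213 -0.014   0.2091] depth [0.457 0.217 0.08 ]
gripTop [0.4447 0.2278 0.0845] [0.0118 0.0004 0.2091] depth [0.444 0.228 0.081]
ptr [0.4878 0.2871 0.044 ] [-0.0513 -0.0371  0.2496] depth [0.487 0.29  0.03 ]
trackL [0.4873 0.3369 0.044 ] [-0.1008 -0.0321  0.2496] depth [0.486 0.342 0.029]
trackR [0.4737 0.1899 0.044 ] [ 0.0468 -0.0319  0.2496] depth [0.473 0.19  0.041]
cTL [0.5255 0.3479 0.03  ] [-0.1152 -0.0691  0.2636] depth [ 0.526  0.358 -0.002]
cTR [0.5093 0.1724 0.03  ] [ 0.0611 -0.0689  0.2636] depth [0.51  0.172 0.026]
```

Sizes check: grip 19 mm, track 148 mm and console 176 mm against 20, 150 and 180 given. The grip is at x +0.012 in tool axes and the pointer at −0.051, so a slide of about −63 to −64 mm.

arm_command(deltas=[[[0.012,-0.014,0.05],[0,0,0],1],[[0.012,-0.014,0.1],[0,0,0],1],[[0.012,-0.014,0.15],[0,0,0],1],[[0.012,-0.014,0.19],[0,0,0],1],[[0.012,-0.014,0.218],[0,0,0],1],[[0.012,-0.014,0.218],[0,0,0],1],[[0.012,-0.014,0.218],[0,0,0],0],[[0.012,-0.014,0.218],[0,0,0],0],[[0.012,-0.014,0.218],[0,0,0],0],[[0.012,-0.014,0.218],[0,0,0],0],[[0.012,-0.014,0.218],[0,0,0],0],[[0.012,-0.014,0.218],[0,0,0],0]], newtons=20)

```text
t: 4.05
position: [0.4594, 0.2273, 0.0759]
tcp_rot: [-2.119, 2.318, -0.001]
ft_force: [-1.3, -1.1, 7.4]
gripper_width: 0.229
```

arm_command(deltas=[[[-0.01,0,0],[0,0,0],0],[[-0.02,0,0],[0,0,0],0],[[-0.03,0,0],[0,0,0],0],[[-0.04,0,0],[0,0,0],0],[[-0.05,0,0],[0,0,0],0],[[-0.06,0,0],[0,0,0],0],[[-0.0635,0,0],[0,0,0],0],[[-0.0635,0,0],[0,0,0],0],[[-0.0635,0,0],[0,0,0],0]])

```text
t: 5.18
position: [0.4651, 0.2909, 0.0759]
tcp_rot: [-2.119, 2.318, -0.0]
ft_force: [-0.4, 2.3, 4.3]
gripper_width: 0.23
```

Run:
```python
from h import *
s=snapshot('wrist');save(s,'w2');print(get_state()['position'],get_state()['ft_force'])
```

```text
[0.46514598 0.29089432 0.07594607] [-1.62976777  1.6319499   5.29295147]
```

View pics/w2.png

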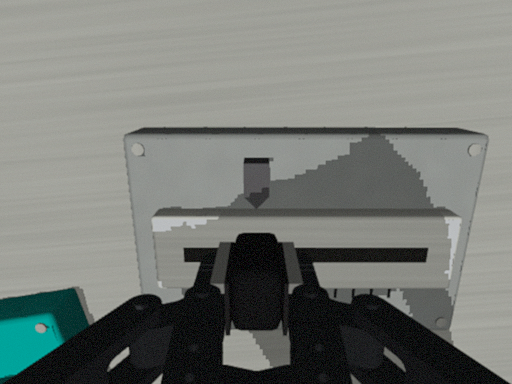

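The pointer tip at (257,208) lines up with the grip's middle (256) and the picture's centre column, so the fader is set. Release, rise, and measure the probe in the unobstructed top and scene pictures.

arm_command(deltas=[[[0,0,0],[0,0,0],0.3],[[0,0,0],[0,0,0],0.45],[[0,0,0],[0,0,0],0.6],[[0,0,0],[0,0,0],0.6],[[0,0,-0.05],[0,0,0],0.6],[[0,0,-0.1],[0,0,0],0.8],[[0,0,-0.15],[0,0,0],1],[[0,0,-0.2],[0,0,0],1],[[0,0,-0.26],[0,0,0],1],[[0,0,-0.26],[0,0,0],1],[[0,0,-0.26],[0,0,0],1]])

```text
t: 6.6
position: [0.4646, 0.2904, 0.3345]
tcp_rot: [2.119, -2.318, -0.001]
ft_force: [-0.4, 0.3, -0.8]
gripper_width: 0.998
```

Run:
```python
from h import *
import pickle
st=get_state();T=tool(st);s=snapshot('wrist');save(s,'w3')
print(st['position'])
cv2.imwrite('pics/c3.png',cv2.resize(s['frame'][60:220,170:350,::-1],(720,640))[:600])
t=pickle.load(open('t1.pkl','rb'));W=world(t)
cv2.imwrite('pics/c3t.png',cv2.resize(t['frame'][140:220,300:380,::-1],(600,600),interpolation=cv2.INTER_CUBIC))
m=(W[...,2]>.09)&(abs(W[...,0]-.52)<.11)&(abs(W[...,1]+.31)<.08)
q=W[m]; c=q.mean(0);u,sv,vt=np.linalg.svd(q-c);print(len(q),c,vt,sv)
d=vt[0]*np.sign(vt[0][0]);print('yaw',np.degrees(np.arctan2(d[1],d[0])),'slope',np.degrees(np.arcsin(d[2])))
```

```text
[0.46459896 0.2903675  0.33451976]
439 [ 0.52366044 -0.31241328  0.14585601] [[-7.87241342e-01  2.15604446e-01 -5.77724668e-01]
 [ 2.64105003e-01  9.64493931e-01  6.02402682e-05]
 [-5.57224924e-01  1.52532552e-01  8.16231710e-01]] [1.1758341  0.28257522 0.11431934]
yaw -15.316221731396823 slope 35.29066652517918
```

View pics/c3.png

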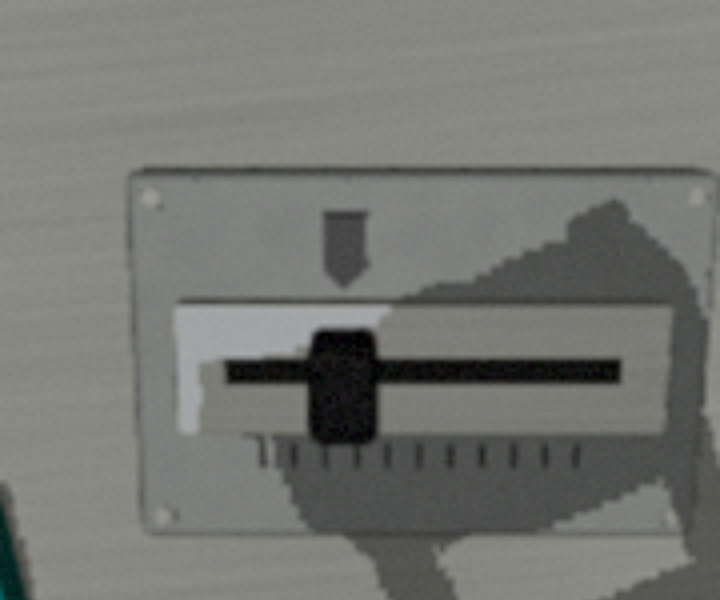

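View pics/c3t.png

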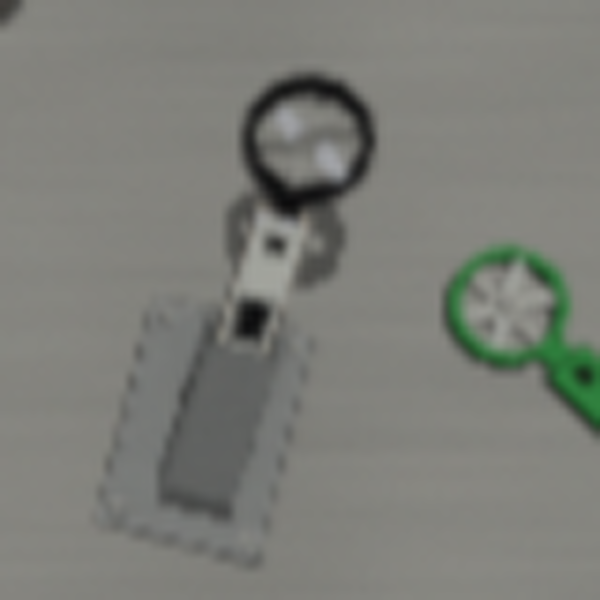

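Fader confirmed after release: grip middle (343) against pointer tip (344) in the crop. The top crop shows the ring centre at about px (341.2,158.7). Now I'll work out the probe's pose and a standoff pose.

```bash
cat >> h.py <<'E'
def probeR(yaw,sl=40):
    a,b=np.radians([yaw,sl]);d=np.array([np.cos(a),np.sin(a),0]);k=np.array([0,0,1.])
    px=np.cos(b)*d+np.sin(b)*k;pz=-np.sin(b)*d+np.cos(b)*k
    return np.stack([px,np.cross(pz,px),pz],1)
def graspR(P,sgn=1): # tool z=-pz, x = sgn*py
    x=sgn*P[:,1];z=-P[:,2];return np.stack([x,np.cross(z,x),z],1)
E
python3 - <<'E'
from h import *
import pickle
t=pickle.load(open('t1.pkl','rb'));s=pickle.load(open('s1.pkl','rb'))
P=probeR(-15.3)
rt=ray(t,341.2,158.7,.178);rc=rt-.008*P[:,2];g=rc-.078*P[:,0];print('ring',rc,'grip',g)
# handle mid-line visible: at hole etc. check: handle top pts
W=world(t);gr=t['frame'].mean(2)
m=(W[...,2]>.12)&(abs(W[...,0]-.52)<.04)&(abs(W[...,1]+.31)<.05)&(gr>140)
q=W[m];l=(q-g)@P;print('handle local min/max',len(q),l.min(0).round(3),l.max(0).round(3),np.median(l,0).round(3))
Ws=world(s);gs=s['frame'].mean(2)
m=(Ws[...,2]>.12)&(abs(Ws[...,0]-.52)<.05)&(abs(Ws[...,1]+.31)<.05)
q=Ws[m];l=(q-g)@P;print('scene local',len(q),l.min(0).round(3),l.max(0).round(3),np.median(l,0).round(3))
for sg in (1,-1):
    G=graspR(P,sg); tcp=g-.003*G[:,2]-.13*G[:,2];print(sg,tcp,'x ang',np.degrees(np.arctan2(G[1,0],G[0,0]))); delta(tcp,G)
print(get_state()['qpos'])
E
```

```text
ring [ 0.57032192 -0.32865565  0.17187164] grip [ 0.5126882  -0.31288885  0.12173421]
handle local min/max 60 [-0.009 -0.017  0.001] [0.07  0.015 0.022] [0.013 0.002 0.012]
scene local 186 [-0.021 -0.027 -0.003] [0.09  0.035 0.018] [0.038 0.007 0.011]
1 [ 0.43022747 -0.29033014  0.22361812] x ang 74.7
shift [ 0.5813 -0.0182  0.1109] turn [  -5.07   58.44 -160.03]
-1 [ 0.43022747 -0.29033014  0.22361812] x ang -105.3
shift [ 0.5813 -0.0182  0.1109] turn [40.02  3.47  9.76]
[ 3.42393967e-01  3.34669274e-01  1.13740720e+00 -1.40270170e-05
  1.67201615e+00  2.00308658e+00]
```

arm_command(deltas=[[[0.06,0,0],[0,0,0],1],[[0.12,0,0],[0,0,0],1],[[0.18,0,0],[0,0,0],1],[[0.24,0,0],[4,0.3,1],1],[[0.3,0,0],[10,0.9,2.5],1],[[0.36,-0.01,0.02],[16,1.4,4],1],[[0.42,-0.015,0.04],[22,1.9,5.5],1],[[0.48,-0.018,0.06],[28,2.4,7],1],[[0.53,-0.018,0.08],[34,2.9,8.3],1],[[0.57,-0.018,0.1],[40,3.5,9.8],1],[[0.581,-0.018,0.111],[40,3.5,9.8],1],[[0.581,-0.018,0.111],[40,3.5,9.8],1],[[0.581,-0.018,0.111],[40,3.5,9.8],1]])

```text
t: 8.28
position: [0.4308, -0.2891, 0.2243]
tcp_rot: [-1.585, 2.079, -0.757]
ft_force: [-0.3, -0.6, 0.2]
gripper_width: 1.001
```

Run:
```python
from h import *
import pickle
st=get_state();T=tool(st);s=snapshot('wrist');save(s,'w4');pickle.dump((st,s),open('w4.pkl','wb'))
print(st['position'],st['qpos'].round(2))
P=probeR(-15.3);g=np.array([.5127,-.3129,.1217])
delta(g-.133*-P[:,2],graspR(P,-1),T)
```

```text
[ 0.43079046 -0.28907093  0.2243036 ] [-1.04  0.18  1.87  0.77  0.7   0.3 ]
shift [0.0014 0.0006 0.0004] turn [-0.07  0.07 -0.06]
```

View pics/w4.png

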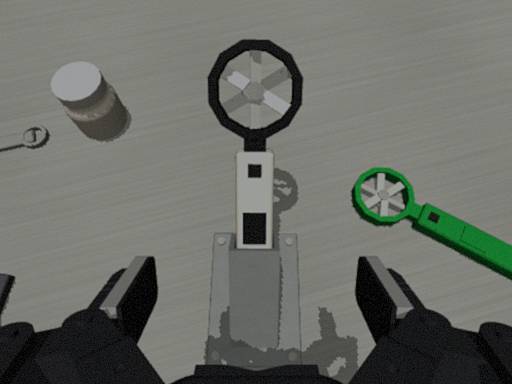

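The view is square to the probe: ring centre at (255,89), handle along column 255, sleeve mouth at row ~248. I'll check the grip point along the handle.

Run:
```python
from h import *
import pickle
st,s=pickle.load(open('w4.pkl','rb'));T=s['T_tool_cam'];g=s['frame'].mean(2)
m=np.zeros_like(g,np.uint8);m[30:140,200:310]=g[30:140,200:310]<45
c=max(cv2.findContours(m,cv2.RETR_EXTERNAL,cv2.CHAIN_APPROX_NONE)[0],key=cv2.contourArea).reshape(-1,2)
c2=c[c[:,1]<125];(u,v),r=cv2.minEnclosingCircle(c2.astype(np.float32));print('ring px',u,v,r)
Wt=world(s,T);print('ring depth pts z', np.median(Wt[42:50,250:260,2]),'handle z',np.median(Wt[160:240,242:268,2]),Wt[200,255])
def wr(u,v,z):
    K=s['K'];d=T[:3,:3]@np.array([(u-K[0,2])/K[0,0],(v-K[1,2])/K[1,1],1]);o=T[:3,3];return o+d*(z-o[2])/d[2]
for z in (.123,.125): print(z,wr(u,v,z),'ring edge',wr(u,v-r,z)-wr(u,v+r,z),'mouth',wr(255,248,z),'handle',wr(236,200,z),wr(273,200,z))
```

```text
ring px 255.0 87.47618865966797 49.22396469116211
ring depth pts z 0.1223268129132104 handle z 0.11988539855565289 [0.00016799 0.00405113 0.1205025 ]
0.123 [ 0.00024803 -0.07542214  0.123     ] ring edge [ 6.79202369e-05 -6.37008720e-02  0.00000000e+00] mouth [1.20106712e-04 4.45532863e-02 1.23000000e-01] handle [-0.01402388  0.00489792  0.123     ] [0.0136036  0.00491146 0.123     ]
0.125 [ 0.00024424 -0.07539998  0.125     ] ring edge [ 6.84795791e-05 -6.42254666e-02  0.00000000e+00] mouth [1.15268464e-04 4.55634765e-02 1.25000000e-01] handle [-0.0141452   0.00558154  0.125     ] [0.0137098  0.00559519 0.125     ]
```

arm_command(deltas=[[[0,0.002,0.04],[0,0,0],1],[[0,0.002,0.08],[0,0,0],1],[[0,0.002,0.11],[0,0,0],1],[[0,0.002,0.128],[0,0,0],1],[[0,0.002,0.128],[0,0,0],1],[[0,0.002,0.128],[0,0,0],0.5],[[0,0.002,0.128],[0,0,0],0.3],[[0,0.002,0.128],[0,0,0],0],[[0,0.002,0.128],[0,0,0],0],[[0,0.002,0.128],[0,0,0],0],[[0,0.002,0.128],[0,0,0],0]], newtons=60)

```text
t: 9.7
position: [0.5086, -0.3109, 0.1257]
tcp_rot: [-1.584, 2.079, -0.758]
ft_force: [-3.4, 3.6, 6.5]
gripper_width: 0.318
```

Run:
```python
from h import *
s=snapshot('wrist');save(s,'w5');print(get_state()['ft_force'],get_state()['gripper_width'])
```

```text
[-3.15759737  3.49255676  6.64318272] 0.3174004702547318
```

View pics/w5.png

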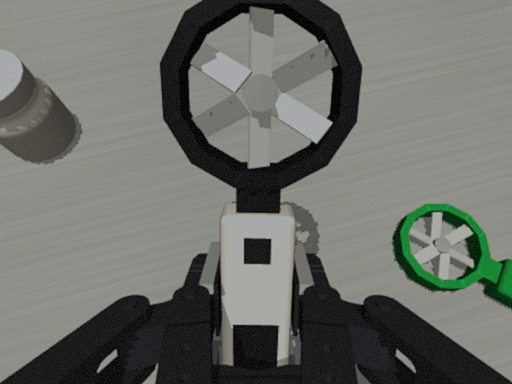

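The probe is held: opening 27 mm, ring straight ahead at (260,92). Draw it along −y (its own x).

arm_command(deltas=[[[0,-0.008,0],[0,0,0],0],[[0,-0.016,0],[0,0,0],0],[[0,-0.026,0],[0,0,0],0],[[0,-0.038,0],[0,0,0],0],[[0,-0.05,0],[0,0,0],0],[[0,-0.062,0],[0,0,0],0],[[0,-0.074,0],[0,0,0],0],[[0,-0.086,0],[0,0,0],0],[[0,-0.098,0],[0,0,0],0],[[0,-0.11,0],[0,0,0],0],[[0,-0.12,0],[0,0,0],0],[[0,-0.12,0],[0,0,0],0],[[0,-0.12,0],[0,0,0],0],[[0,-0.12,0],[0,0,0],0]])

```text
t: 11.5
position: [0.5969, -0.3353, 0.202]
tcp_rot: [-1.585, 2.08, -0.757]
ft_force: [-0.6, -0.7, -2.6]
gripper_width: 0.312
```

Run:
```python
from h import *
import pickle
st=get_state();T=tool(st);s=snapshot('wrist');save(s,'w6');t=snapshot('scene');save(t,'s6');print(st['position'],st['ft_force'],st['gripper_width'],st['qpos'].round(2))
# bell: t1 view re-measure
for n in('t1.pkl',):
    q=pickle.load(open(n,'rb'));W=world(q)
    m=(W[...,2]>.106)&(W[...,2]<.116)&(np.hypot(W[...,0]-.504,W[...,1]-.022)<.08)
    b=W[m];print(cv2.minEnclosingCircle(b[:,:2].astype(np.float32)),cv2.fitEllipse(b[:,:2].astype(np.float32)),len(b))
cv2.imwrite('pics/c6.png',cv2.resize(q['frame'][155:215,220:280,::-1],(600,600),interpolation=cv2.INTER_CUBIC))
```

```text
[ 0.59691539 -0.33531733  0.20200328] [-0.61196646 -0.68786525 -2.58885743] 0.3122804929266279 [-0.8   0.46  1.5   0.58  0.64  0.66]
((0.5039538741111755, 0.022644909098744392), 0.05554711073637009) ((0.5033290386199951, 0.022272437810897827), (0.0998539850115776, 0.10186531394720078), 98.07213592529297) 168
```

View pics/s6.png

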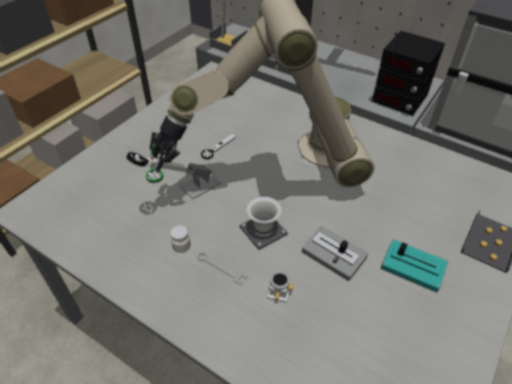

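View pics/c6.png

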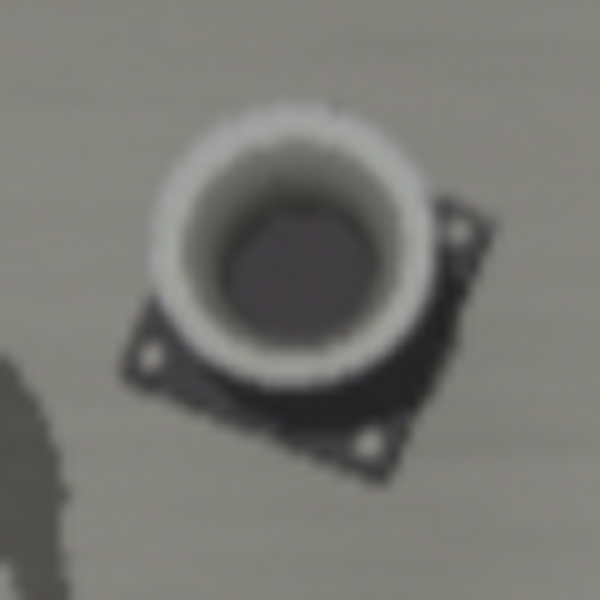

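View pics/w6.png

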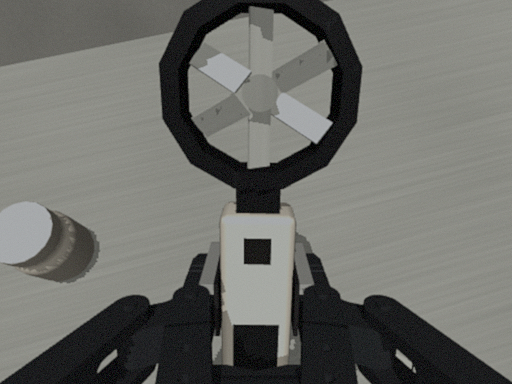

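The probe is clear of the rest and unchanged in the grip. The bell's rim is round, at crop (293,246) → top px (249.3,179.6).

Run:
```python
from h import *
import pickle
q=pickle.load(open('t1.pkl','rb'));b=ray(q,249.3,179.6,.110);print('bell',b)
# scene view check
s=pickle.load(open('s1.pkl','rb'));W=world(s)
m=(W[...,2]>.106)&(W[...,2]<.116)&(np.hypot(W[...,0]-.504,W[...,1]-.022)<.08);print(m.sum(),cv2.minEnclosingCircle(W[m][:,:2].astype(np.float32)))
T=tool()
for p,y in [([.597,-.335,.29],-15),([.55,-.28,.30],-15),([.43,.022,.29],0)]: delta(p,down(y-90),T)
```

```text
bell [0.5029652 0.0199849 0.11     ]
233 ((0.5027555823326111, 0.021108660846948624), 0.05761793255805969)
shift [-0.0005 -0.0564 -0.0673] turn [-4.008e+01 -4.000e-02 -3.600e-01]
shift [-0.0411 -0.017  -0.1135] turn [-4.008e+01 -4.000e-02 -3.600e-01]
shift [-0.3006  0.1394 -0.2315] turn [-39.84  -5.29 -14.75]
```

Raise it vertically first, then level it.

arm_command(deltas=[[[0,-0.02,-0.022],[0,0,0],0],[[0,-0.04,-0.045],[0,0,0],0],[[0,-0.056,-0.067],[-5,0,0],0],[[-0.01,-0.047,-0.08],[-11,0,0],0],[[-0.02,-0.037,-0.09],[-17,0,0],0],[[-0.03,-0.027,-0.1],[-23,0,0],0],[[-0.041,-0.017,-0.113],[-29,0,0],0],[[-0.041,-0.017,-0.113],[-35,0,0],0],[[-0.041,-0.017,-0.113],[-40,0,-0.3],0],[[-0.041,-0.017,-0.113],[-40,0,-0.3],0],[[-0.041,-0.017,-0.113],[-40,0,-0.3],0]])

```text
t: 12.98
position: [0.5503, -0.2802, 0.2997]
tcp_rot: [-1.91, 2.492, -0.004]
ft_force: [0.4, -1.1, -1.8]
gripper_width: 0.319
```

Run:
```python
from h import *
st=get_state();T=tool(st);s=snapshot('wrist');save(s,'w7');print(st['position'],st['ft_force'],st['qpos'].round(2))
delta([.426,.021,.28],down(-90),T)
```

```text
[ 0.55030772 -0.28016324  0.29973893] [ 0.3959504  -1.0620123  -1.80910685] [-0.66  0.48  1.01  0.    1.66  1.17]
shift [-0.2585  0.1984  0.019 ] turn [ -0.18  -0.04 -15.07]
```

View pics/w7.png

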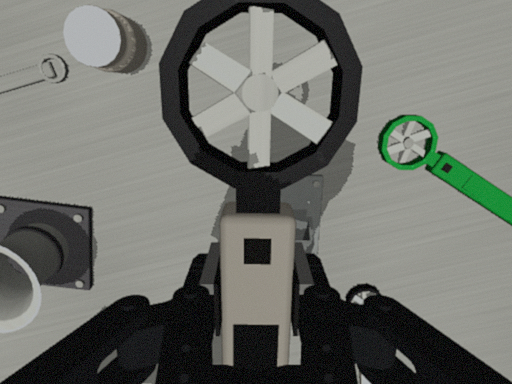

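The ring is at the same pixel (260,92), so there is no slip. Now over the bell at height.

arm_command(deltas=[[[-0.022,0.016,0.002],[0,0,-1.2],0],[[-0.056,0.042,0.004],[0,0,-3],0],[[-0.09,0.068,0.006],[0,0,-5],0],[[-0.124,0.094,0.008],[0,0,-7],0],[[-0.158,0.12,0.011],[0,0,-9],0],[[-0.192,0.147,0.014],[0,0,-11],0],[[-0.225,0.173,0.016],[0,0,-13],0],[[-0.248,0.19,0.018],[0,0,-14.4],0],[[-0.2585,0.198,0.019],[0,0,-15],0],[[-0.2585,0.198,0.019],[0,0,-15],0],[[-0.2585,0.198,0.019],[0,0,-15],0]])

```text
t: 14.4
position: [0.4269, 0.0201, 0.2804]
tcp_rot: [-2.218, 2.223, -0.004]
ft_force: [0.5, -0.5, -1.5]
gripper_width: 0.323
```

Run:
```python
from h import *
st=get_state();T=tool(st);s=snapshot('wrist');save(s,'w8');t=snapshot('top');save(t,'t8');print(st['position'])
M=s['T_tool_cam'];Wt=world(s,M);W=world(s,T@M)
g=s['frame'].mean(2)
m=(g<60)&(np.arange(384)[:,None]<190)&(Wt[...,2]<.03)&(Wt[...,2]>-.04)
q=Wt[m];print('ring tool',q.min(0),q.max(0),np.median(q,0))
c=cv2.minEnclosingCircle(q[:,:2].astype(np.float32));print(c)
A=np.c_[q[:,:2],np.ones(len(q))];co=np.linalg.lstsq(A,q[:,2],rcond=None)[0];print('ring plane slopes deg',np.degrees(np.arctan(co[:2])))
r=(T@np.array([*c[0],np.median(q[:,2]),1]))[:3];print('ring top world',r)
```

```text
[0.42689134 0.0200786  0.28044904]
ring tool [-0.02997121 -0.10232805 -0.00832883] [ 0.03435901 -0.04210805  0.012559  ] [ 0.00122953 -0.07570536 -0.0049226 ]
((0.0018579968018457294, -0.07491036504507065), 0.03352738544344902)
ring plane slopes deg [-0.25833688 -0.84576311]
ring top world [0.50178632 0.01806074 0.28553989]
```

View pics/w8.png

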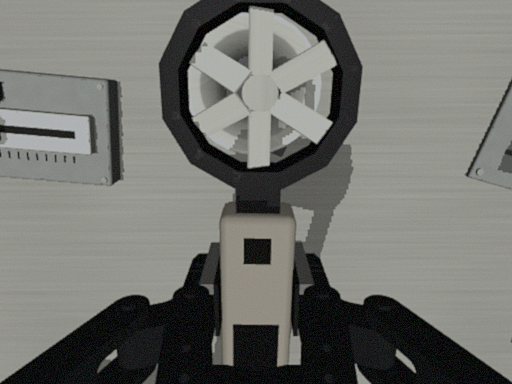

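View pics/t8.png

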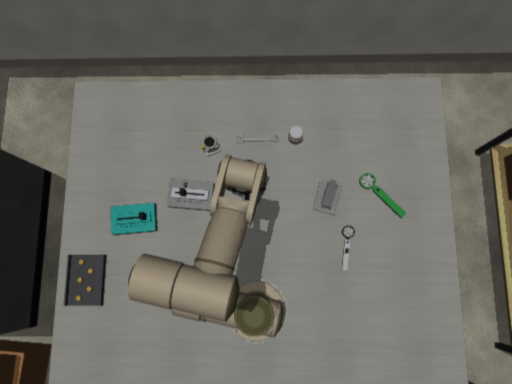

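The ring sits over the bell's mouth: 0.502,0.018 against the bell at 0.503,0.021, level to about 1°. Descend 107 mm with a 2 mm correction.

arm_command(deltas=[[[-0.002,-0.001,0.015],[0,0,0],0],[[-0.002,-0.001,0.035],[0,0,0],0],[[-0.002,-0.001,0.055],[0,0,0],0],[[-0.002,-0.001,0.072],[0,0,0],0],[[-0.002,-0.001,0.086],[0,0,0],0],[[-0.002,-0.001,0.098],[0,0,0],0],[[-0.002,-0.001,0.107],[0,0,0],0],[[-0.002,-0.001,0.107],[0,0,0],0],[[-0.002,-0.001,0.107],[0,0,0],0],[[-0.002,-0.001,0.107],[0,0,0],0],[[-0.002,-0.001,0.107],[0,0,0],0],[[-0.002,-0.001,0.107],[0,0,0],0]])

```text
t: 16.0
position: [0.4276, 0.0228, 0.1735]
tcp_rot: [-2.22, 2.222, -0.003]
ft_force: [-0.3, -0.7, -1.5]
gripper_width: 0.316
```

Run:
```python
from h import *
st=get_state();T=tool(st);s=snapshot('wrist');save(s,'w9');t=snapshot('scene');save(t,'s9');tp=snapshot('top')
a=cv2.resize(t['frame'][170:290,190:370,::-1],(720,480),interpolation=cv2.INTER_CUBIC);cv2.imwrite('pics/s9c.png',a)
print(st['t'],st['position'],np.abs(st['qd']).max(),st['gripper_width'],st['ft_force'])
M=s['T_tool_cam'];Wt=world(s,M);W=world(s,T@M);g=s['frame'].mean(2)
m=(g<60)&(np.arange(384)[:,None]<190)&(Wt[...,2]<.012)&(Wt[...,2]>-.02)
q=Wt[m];A=np.c_[q[:,:2],np.ones(len(q))];co=np.linalg.lstsq(A,q[:,2],rcond=None)[0];print('slopes',np.degrees(np.arctan(co[:2])))
c=cv2.minEnclosingCircle(q[:,:2].astype(np.float32));print(c,(T@np.array([*c[0],np.median(q[:,2]),1]))[:3])
a=cv2.resize(tp['frame'][160:230,150:230,::-1],(640,560),interpolation=cv2.INTER_CUBIC);cv2.imwrite('pics/t9c.png',a)
```

```text
16.0 [0.42763614 0.0227563  0.17349868] 0.001904097086669522 0.3161444163059733 [-0.33654245 -0.69770389 -1.46274902]
slopes [-0.40227598 -0.9894023 ]
((0.0020316613372415304, -0.0747653990983963), 0.03332868963479996) [0.50239005 0.02064753 0.17856464]
```

View pics/s9c.png

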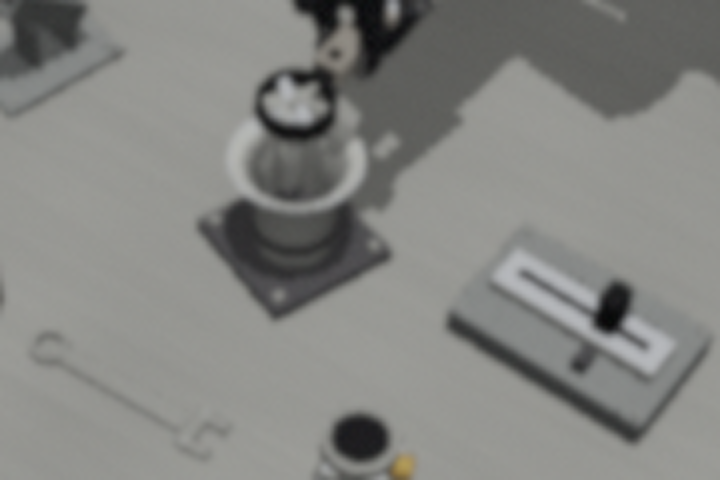

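View pics/w9.png

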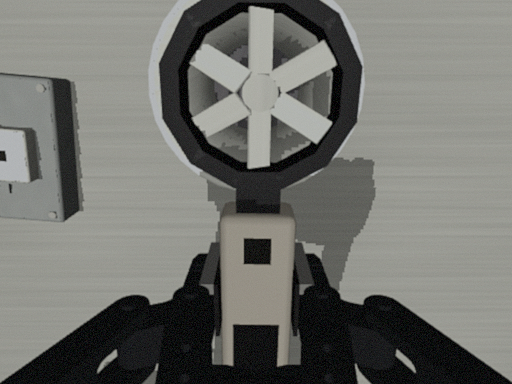

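View pics/t9c.png

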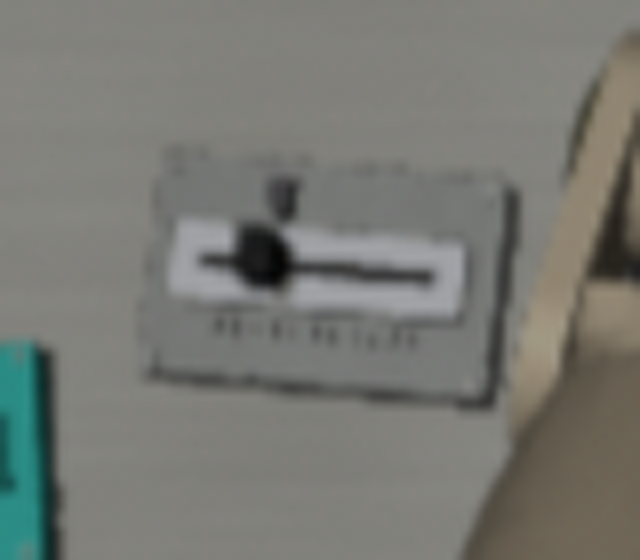

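```bash
python3 -c "
from h import *
print(close_job())"
```

```text
the job is handed in; nothing more can be done
None
```

The job is handed in at about t = 16 s of the 56 s allowed. The fader is set at the pointer, and the probe is held level over the bell; no verdict was reported.

- **Fader:** I slid the grey console's grip about 64 mm. After release, the wrist view had the grip's middle within about 1 px (1 mm) of the pointer tip. A later top view agreed, once the lean from perspective is allowed for.
- **Probe:** I gripped the white probe, drew it 120 mm along its slope, raised it, levelled it and held it over the bell. The ring stayed at the same place in the wrist picture throughout, so I saw no slip.
- **Last check:** The ring's centre was at (0.502, 0.021), against the bell at (0.503, 0.021). The ring was about 60 mm above the rim, tilted about 1°, with the arm still. In the pictures it was clear of the bell.
- **Bystanders:** I measured none of them again. They looked unmoved in the top view taken before the final descent.

Two small disagreements came up. Two readings of the bell's centre from the top camera differed by about 2 mm. Console sizes from the wrist camera read about 1.5–2% small. Both are well inside the tolerances.

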